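# Sort the polished tap fittings into their trays

## Robot

A 7-joint arm with a two-finger parallel gripper is mounted at the origin on the work surface. World frame = base frame: x ahead of the robot, y to its left, z up, the work surface at z = 0. Lengths are in m, angles in rad, forces in N, time in s.
With the tool pointing down it reaches from about 0.4 to 0.85 m from the base axis. Payload 10.4 kg.
Tool frame: the origin (TCP) lies at the very end of the fingers, on their centre line; the grasp point (between the pads) lies 19 mm behind it; z points along the fingers, y is the line along which they close (so a half turn about z gives the same grasp; the last joint's range is limited). The gripper opens to 87 mm and grips with 3 to 60 N. Pads are 19 mm wide; open, the fingers measure 117 mm over their backs; the gripper's body (75 mm by 190 mm) begins 51 mm behind the grasp point.
Start: joints at [-1.238, 0.332, -0.065, 1.46, 0.022, 1.35, -0.088], TCP at [0.218, 0.586, 0.223] pointing down, gripper open.
Joint ranges: [-2.6, 2.6], [-0.5, 2.12], [-1.47, 1.34], [0.16, 2.42], [-1.27, 4.41], [0.06, 2.06], [-2.6, 2.6]. Speed limits (rad/s): [2.22, 2.22, 2.79, 2.79, 3.14, 3.14, 3.14].

## Interface

Orientations are given as a unit quaternion [x, y, z, w].
In Python, from bench import r gives the robot as it stands.
- The arm moves only by the shell command python3 -m jog 'ROWS' [FORCE]. ROWS is a JSON object whose key "rows" holds a list of rows, 1 to 12 of them, each of 5 numbers: dx, dy, dz in mm, then a turn about the tool's z in rad, then the finger opening in m; each row is the pose to reach, as a shift and turn from the pose commanded when the command began, along the tool's axes at that moment; what a row does not reach only later rows make up. A row lasts 1/10 s, in which the tool goes at most 0.05 m and 0.15 rad, less where a joint would pass 70% of its speed; a pose out of reach is approached as far as the arm can. The fingers move at their own pace and stop on an object; FORCE is the grip in N (left out, the last holds). Time passes only in rows, so rows that do not move let the fingers close. It prints the time, the measured TCP pose, the force, the opening and the grip force at its end. Input that does not fit is refused with a message, and nothing moves.
- r.read_state(): the state, without advancing time (a new reading comes with each control period).
- r.camera(name): name is "scene" or "top"; returns a dict with "img" (480x640x3 uint8, red, green, blue), "fx", "fy", "cx", "cy" (pixels), "pose" (4x4, takes a point from camera to world coordinates). Camera axes: x right, y down, z forward; pixel columns grow to the right and rows downward; lengths in m; the calibration is good to about 2 mm. A picture is of the moment at which its call begins. There is no depth.
- r.close_job(): hands the job in; it is judged then, once.
Trained networks look in the newest picture that a camera, given by its name, has taken for a name from the list of things; names that differ only in an ending like _2 or _b are one class to them, and where a whole thing is asked for, a point or a joint stands for the part that bears it (a point fixed in the world has none). Each returns a list of dicts, best first, with "p" (0 to 1); they miss things now and then, are a little off and sometimes report something else, mostly with a low value. They report only what shows in the picture. A call takes as long as a camera call.
- r.recognise(camera, label): "position" ([column, row] as shares, 0 to 1, of the picture: columns of its width, rows of its height, amid what is visible of it).
- r.regions_of(camera, label): "pixels" (480x640 bool, what is visible of it) and "position" ([column, row] as shares, 0 to 1, of the picture: columns of its width, rows of its height, amid what is visible of it).
The state is a dict: "time": time; "joint_positions": joint angles; "joint_vel": joint speeds; "joint_torque": joint torques, N m; "ee_pos": TCP position; "eef_rot": TCP orientation; "ft_force": force on the tool from outside, world axes, zero at the start; "torque": the same for the moment, N m; "width": finger opening in m; "grip_force": force on a finger pad.
Only numpy, scipy, OpenCV 4.12 (cv2) and the standard library are available. Lean on these libraries where they do the work, as an engineer would, in place of code of your own. Each camera call takes 0.05 s, during which the arm holds its last target. There are 200 camera calls.

## Task

Five brass tap fittings stand mixed on the bench, fresh from the polisher: two sleeves, two hexagon union nuts and a knob. Put each into the tray that shows a sample of its kind on the ledge, standing upright on the tray's floor as it stands now, and where two share a tray let them not touch each other. Set them down rather than drop them, and leave the wire wheel and the bar of polishing compound where they lie.

Things in the scene. Friction and masses are not known exactly. Their poses are not given: they have to be found in the camera images.
- sleeve_a: Polished brass sleeve: a plain slender tube standing on end, 32 mm outside diameter, 24 mm bore, 48 mm tall, about 150 g. Origin: centre of its underside; z up its axis. The two sleeves are alike.
- sleeve_b: Polished brass sleeve: a plain slender tube standing on end, 32 mm outside diameter, 24 mm bore, 48 mm tall, about 150 g. Origin: centre of its underside; z up its axis. The two sleeves are alike.
- nut_a: Polished brass union nut standing on end, 36 mm tall, about 280 g: a hexagon 46 mm across flats (53 mm over corners) from 7 mm up to the top, over a round foot 41 mm in diameter; 29 mm bore. Origin: centre of its underside; z up its axis; y is square to a pair of flats (the others every 60 degrees). The two nuts are alike.
- nut_b: Polished brass union nut standing on end, 36 mm tall, about 280 g: a hexagon 46 mm across flats (53 mm over corners) from 7 mm up to the top, over a round foot 41 mm in diameter; 29 mm bore. Origin: centre of its underside; z up its axis; y is square to a pair of flats (the others every 60 degrees). The two nuts are alike.
- knob_a: Polished brass tap knob standing on its foot, 50 mm tall, about 240 g: foot 35 mm in diameter and 5 mm high, waisted neck 19 mm, and a domed head whose straight band, 40 mm in diameter, lies 30 to 42 mm above the underside. No bore. Origin: centre of its underside; z up its axis.
- tray_sleeve: Grey steel tray for sleeves, fixed; a sample sleeve stands on the ledge at its +x end. Open box 134 (x) by 154 mm (y), walls 2 mm thick, 22 mm high; inside 130 by 150 mm, floor 3 mm above the bench. Origin: centre of the box's underside; x towards the ledge, z up. Ledge: 22 mm high, x = 67 to 115 mm, 70 mm wide; the sample, fixed at x = 91 mm, reaches 72 mm above the bench at most.
- tray_nut: Grey steel tray for nuts, fixed; a sample nut stands on the ledge at its +x end. Open box 134 (x) by 154 mm (y), walls 2 mm thick, 22 mm high; inside 130 by 150 mm, floor 3 mm above the bench. Origin: centre of the box's underside; x towards the ledge, z up. Ledge: 22 mm high, x = 67 to 115 mm, 70 mm wide; the sample, fixed at x = 91 mm, reaches 72 mm above the bench at most.
- tray_knob: Grey steel tray for knobs, fixed; a sample knob stands on the ledge at its +x end. Open box 134 (x) by 154 mm (y), walls 2 mm thick, 22 mm high; inside 130 by 150 mm, floor 3 mm above the bench. Origin: centre of the box's underside; x towards the ledge, z up. Ledge: 22 mm high, x = 67 to 115 mm, 70 mm wide; the sample, fixed at x = 91 mm, reaches 72 mm above the bench at most.
- wire_wheel: Bystander: spare wire wheel lying flat, 100 mm in diameter, 20 mm high, dark wire with a blue hub; loose, to be left alone. Origin: centre of its underside.
- compound_bar: Bystander: bar of brownish polishing compound half wrapped in paper, 120 by 42 by 36 mm, lying along its x; loose, to be left alone. Origin: centre of its underside.

How it is judged:
By the outcome, as a careful person would: the job done as asked, in the order asked, and still so for the second after the job is handed in, with the robot touching nothing.
It also fails if it takes over 112 s, if anything falls off the work surface, if the arm or the gripper's body presses on something with over 40 N, if the wrist force passes 120 N, or if a joint passes its speed limit or range.

## Working session

There is one attempt and no reset: what is moved stays moved. The work goes in short steps, Python scripts to look and compute and a shell command to move; the robot and the scene stay as the last step left them, time stands still between calls to the robot, and variables do not carry over. Pictures are saved under pics/ and viewed, at most 14 in all, crops included, and the job is handed in when it is done.

```bash
mkdir -p pics; cat > h.py <<'E'
from bench import r
import numpy as np, cv2
def cam(n):
    return r.camera(n)
def ray(c,u,v,z):
    P=np.array(c["pose"]);d=P[:3,:3]@np.array([(u-c["cx"])/c["fx"],(v-c["cy"])/c["fy"],1]);o=P[:3,3]
    return o+d*(z-o[2])/d[2]
def proj(c,p):
    P=np.array(c["pose"]);q=P[:3,:3].T@(np.array(p)-P[:3,3]);return np.array([c["fx"]*q[0]/q[2]+c["cx"],c["fy"]*q[1]/q[2]+c["cy"]])
def save(n,img): cv2.imwrite("pics/"+n+".png",img[:,:,::-1])
E
python3 - <<'E'
from h import *
s=r.read_state();print(s["time"],s["ee_pos"],s["eef_rot"],s["width"])
for n in("top","scene"):
    c=cam(n);save(n+"0",c["img"]);print(n,c["fx"],c["cx"],c["cy"],np.round(c["pose"],3).tolist())
    for l in["sleeve_a","nut_a","knob_a","tray_sleeve","tray_nut","tray_knob","wire_wheel","compound_bar"]:
        for d in r.regions_of(n,l):
            ys,xs=np.where(d["pixels"]);u,v=d["position"][0]*640,d["position"][1]*480
            print(l,round(d["p"],2),round(u),round(v),"bb",xs.min(),xs.max(),ys.min(),ys.max(),len(xs),np.round(ray(c,u,v,0.03)[:2],3))
E
```

```text
0.0 [0.21755782 0.58550881 0.22174216] [ 1.76926147e-01  9.84223878e-01 -6.95723338e-04 -1.07074414e-04] 0.08666933898344652
top 451.1790584860974 319.17730806694317 231.62365390577588 [[-0.025, -0.984, 0.178, 0.372], [-0.999, 0.03, 0.027, -0.018], [-0.032, -0.177, -0.984, 0.966], [0.0, 0.0, 0.0, 1.0]]
sleeve_a 0.71 126 268 bb 108 148 237 296 1461 [0.476 0.418]
sleeve_a 0.65 279 269 bb 269 284 265 279 116 [0.466 0.094]
sleeve_a 0.63 214 186 bb 178 253 138 228 5212 [0.65  0.233]
sleeve_a 0.48 381 267 bb 372 389 263 278 146 [ 0.464 -0.119]
nut_a 0.71 433 279 bb 415 442 269 292 414 [ 0.435 -0.223]
nut_a 0.68 327 275 bb 316 338 268 293 308 [ 0.449 -0.006]
knob_a 0.83 225 285 bb 215 235 279 296 292 [0.434 0.207]
tray_sleeve 0.68 426 194 bb 389 466 142 230 5395 [ 0.616 -0.222]
tray_sleeve 0.63 383 267 bb 372 388 263 279 144 [ 0.463 -0.122]
tray_nut 0.59 317 184 bb 278 358 131 223 5274 [0.646 0.009]
tray_knob 0.69 214 190 bb 178 253 138 228 5288 [0.64  0.233]
wire_wheel 0.9 519 228 bb 493 542 205 252 1886 [ 0.536 -0.409]
compound_bar 0.76 125 266 bb 109 148 238 295 1396 [0.481 0.419]
scene 
[... 196 characters left out ...]
263 278 220 247 398 [ 0.46  -0.124]
sleeve_a 0.64 375 223 bb 364 380 212 238 383 [0.461 0.104]
sleeve_a 0.54 472 288 bb 412 521 248 334 5983 [0.676 0.227]
nut_a 0.87 322 223 bb 311 333 213 238 506 [ 0.445 -0.009]
nut_a 0.57 222 234 bb 209 235 222 245 501 [ 0.449 -0.217]
knob_a 0.84 414 211 bb 406 425 201 225 375 [0.434 0.2  ]
tray_sleeve 0.81 216 307 bb 167 263 265 358 6968 [ 0.649 -0.226]
tray_nut 0.86 356 302 bb 298 404 260 353 6556 [0.674 0.011]
tray_nut 0.17 470 287 bb 411 520 248 334 6064 [0.671 0.224]
tray_knob 0.56 472 287 bb 413 520 248 333 5851 [0.672 0.229]
wire_wheel 0.68 113 282 bb 84 144 261 305 2100 [ 0.56  -0.408]
compound_bar 0.55 513 220 bb 485 543 200 242 1342 [0.497 0.403]
```

View pics/top0.png

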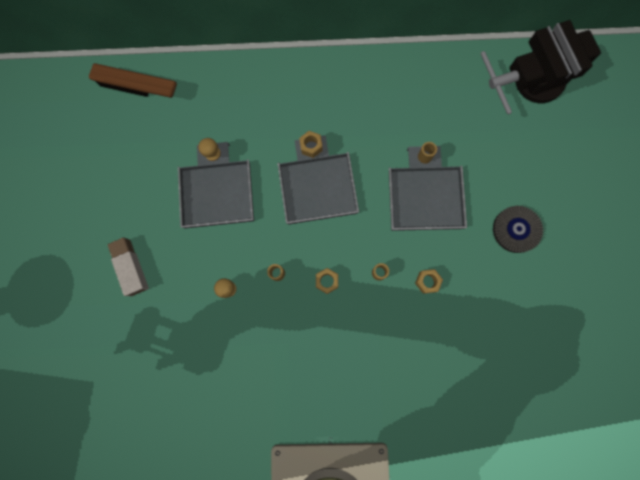

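View pics/scene0.png

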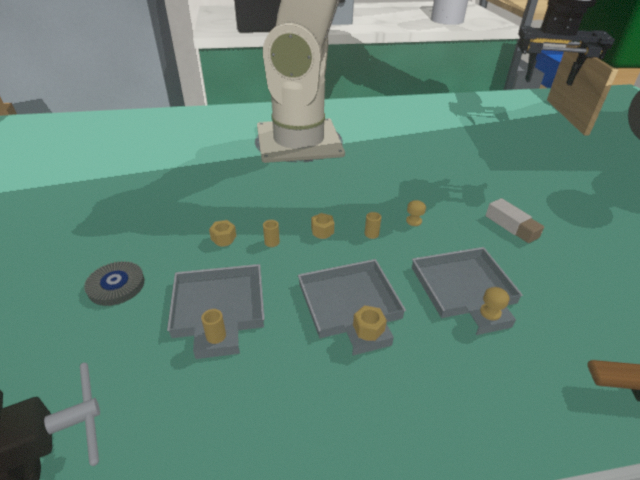

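```bash
cat > fit.py <<'E'
from h import *
from scipy.optimize import minimize
def ring(rad,z,n=24,yaw=0): 
    t=yaw+np.arange(n)*2*np.pi/n; return np.c_[rad*np.cos(t),rad*np.sin(t),np.full(n,z)]
def model(k,yaw=0):
    if k=="sleeve": return np.vstack([ring(.016,0),ring(.016,.048)])
    if k=="nut": return np.vstack([ring(.0205,0),ring(.0266,.007,6,yaw),ring(.0266,.036,6,yaw)])  # corner at yaw, flats normal at yaw+90
    return np.vstack([ring(.0175,0),ring(.0175,.005),ring(.02,.03),ring(.02,.042),ring(.01,.0495)])
S=6
def soft(c,p,pts,u0,v0,w):
    q=np.array([proj(c,x+np.array([p[0],p[1],0])) for x in pts])
    h=cv2.convexHull(((q-[u0,v0]+.5)*S*16).astype(np.int32)); m=np.zeros((w*S,w*S),np.uint8); cv2.fillConvexPoly(m,h,255,shift=4)
    return cv2.resize(m,(w,w),interpolation=cv2.INTER_AREA)/255.
def brass(c):
    h=cv2.cvtColor(c["img"],cv2.COLOR_RGB2HSV);return ((h[...,0]>8)&(h[...,0]<32)&(h[...,1]>100)).astype(np.uint8)
def fit(c,k,p0,z0=0):
    B=brass(c);u,v=proj(c,[p0[0],p0[1],.025+z0]);w=56;u0,v0=int(u)-28,int(v)-28
    b=B[v0:v0+w,u0:u0+w].copy()
    n,l,st,ce=cv2.connectedComponentsWithStats(b)
    ok=[i for i in range(1,n) if st[i,4]>60]; i=min(ok,key=lambda i:np.hypot(*(ce[i]-28)))
    pts=np.argwhere(l==i)[:,::-1]; m=np.zeros_like(b);cv2.fillConvexPoly(m,cv2.convexHull(pts.astype(np.int32)),1);m=m.astype(float)
    best=None
    for y in ([0] if k!="nut" else np.radians(np.arange(-30,30,10))):
        f=lambda p:np.sum((soft(c,p,model(k,p[2] if k=="nut" else 0)+[0,0,z0],u0,v0,w)-m)**2)
        s=minimize(f,[p0[0],p0[1],y],method="Nelder-Mead",options=dict(initial_simplex=np.array([[p0[0],p0[1],y]]+[[p0[0]+.008,p0[1],y],[p0[0],p0[1]+.008,y],[p0[0],p0[1],y+.15]]),xatol=1e-4,fatol=.05,maxiter=120))
        if best is None or s.fun<best.fun:best=s
    return np.round(best.x,4),round(best.fun,1),int(m.sum())
E
cat > tray.py <<'E'
from fit import *
def box(x0,x1,y0,y1,z): return np.array([[x,y,q] for x in(x0,x1) for y in(y0,y1) for q in(0,z)])
def trayfit(n,l,c,p0):
    d=[d for d in r.regions_of(n,l) if len(np.argwhere(d["pixels"]))>3000][0];m=d["pixels"].astype(float)
    def ren(p):
        o=np.zeros((480,640),np.uint8);R=np.array([[np.cos(p[2]),-np.sin(p[2])],[np.sin(p[2]),np.cos(p[2])]])
        for b in(box(-.067,.067,-.077,.077,.022),box(.067,.115,-.035,.035,.022)):
            q=np.array([proj(c,[*(R@x[:2]+p[:2]),x[2]]) for x in b]);cv2.fillConvexPoly(o,cv2.convexHull((q*16).astype(np.int32)),1,shift=4)
        return o
    s=min((minimize(lambda p:np.sum((ren(p)-m)**2),[*p0,y],method="Nelder-Mead",options=dict(initial_simplex=np.array([[*p0,y],[p0[0]+.02,p0[1],y],[p0[0],p0[1]+.02,y],[*p0,y+.1]]))) for y in(-.15,0,.15)),key=lambda s:s.fun)
    return np.round(s.x,3),s.fun,m.sum()
E
python3 - <<'E'
from tray import *
for n in("top","scene"):
    c=cam(n);print(n)
    for k,p in(("knob",(.434,.203)),("sleeve",(.463,.098)),("nut",(.447,-.007)),("sleeve",(.462,-.122)),("nut",(.442,-.22))):
        print(k,*fit(c,k,p))
    for l,p in(("tray_sleeve",(.62,-.222)),("tray_nut",(.64,.01)),("tray_knob",(.63,.228))):
        print(l,*trayfit(n,l,c,p))
E
```

```text
top
knob [ 0.429   0.2073 -0.0165] 36.8 303
sleeve [0.4595 0.1005 0.1038] 34.7 196
nut [ 0.439  -0.0046 -0.0236] 27.0 414
sleeve [ 0.4544 -0.116   0.0738] 29.2 199
nut [ 0.4323 -0.2157 -0.4506] 33.9 468
tray_sleeve [ 0.613 -0.226 -0.012] 203.0 5352.0
tray_nut [0.643 0.009 0.128] 171.0 5221.0
tray_knob [0.637 0.234 0.072] 185.0 5237.0
scene
knob [0.4275 0.2055 0.1111] 32.6 358
sleeve [0.458  0.0992 0.0449] 42.6 322
nut [ 0.4379 -0.007  -0.1266] 47.4 450
sleeve [ 0.4527 -0.1182  0.0479] 45.9 341
nut [ 0.4308 -0.2176  0.3946] 47.8 514
tray_sleeve [ 0.611 -0.227 -0.013] 192.0 6977.0
tray_nut [0.642 0.008 0.128] 134.0 6634.0
tray_knob [0.636 0.232 0.075] 172.0 6045.0
```

```bash
python3 - <<'E'
from fit import *
rows=[]
for n in("top","scene"):
    c=cam(n);row=[]
    for p,ys in(((.4385,-.006),(-.02,-.12)),((.4315,-.2167),(-.45,.39))):
        u,v=proj(c,[*p,.03]);u0,v0=int(u)-24,int(v)-24
        im=cv2.resize(c["img"][v0:v0+48,u0:u0+48],(288,288),interpolation=cv2.INTER_CUBIC)
        im=cv2.convertScaleAbs(im,alpha=1.5)
        for y,col in zip(ys,((255,0,0),(0,0,255))):
            q=np.array([proj(c,[p[0]+x[0],p[1]+x[1],.036]) for x in ring(.0266,0,6,y)])
            cv2.polylines(im,[((q-[u0,v0]+.5)*6).astype(np.int32)],True,col,1)
        row.append(im)
    rows.append(np.hstack(row))
save("nuts",np.vstack(rows))
E
```

```text
(no output)
```

View pics/nuts.png

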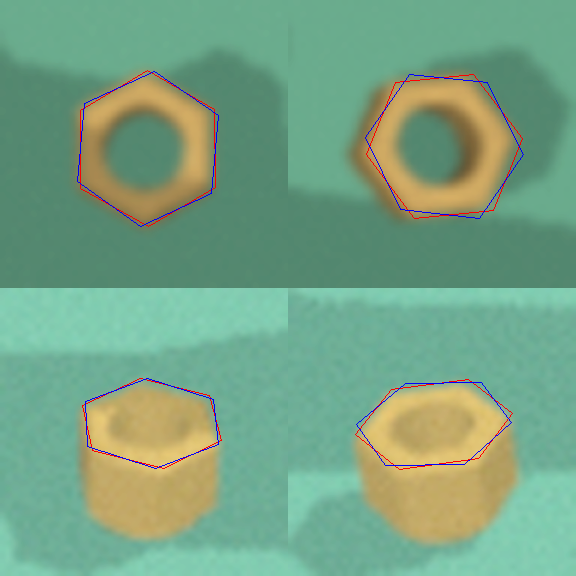

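```bash
cat > to.py <<'E'
import sys
from h import *
from scipy.spatial.transform import Rotation as R
# usage: to.py x y z closing_angle ... : row in tool axes, each target from the present pose
s=r.read_state();M=R.from_quat(s["eef_rot"]).as_matrix();a=np.arctan2(M[1,1],M[0,1])
v=list(map(float,sys.argv[1:]))
for i in range(0,len(v),4):
    d=M.T@(np.array(v[i:i+3])-s["ee_pos"]);t=a-v[i+3];print(np.round([*d,(t+np.pi/2)%np.pi-np.pi/2],4))
print("t",round(s["time"],2),"tcp",np.round(s["ee_pos"],4),"ang",round(a,3),"tilt",np.round(M[:2,2],3),"w",round(s["width"],4),"g",s["grip_force"],"F",np.round(s["ft_force"],1),"q",np.round(s["joint_positions"],2))
E
python3 to.py .428 .2065 .12 1.571 .428 .2065 .018 1.571
```

```text
[-0.3293 -0.2824  0.1026 -0.3561]
[-0.3293 -0.2824  0.2046 -0.3561]
t 1.4 tcp [0.2177 0.5859 0.2226] ang 1.215 tilt [0. 0.] w 0.0868 g 0.0 F [0.1 0.4 0.3] q [-1.24  0.33 -0.06  1.46  0.02  1.35 -0.09]
```

Units first: shifts go in mm. So -0.3293 m is -329.3, -0.2824 m is -282.4.

```bash
python3 -m jog '{"rows": [[-329.3, -282.4, 102.6, -0.356, 0.06], [-329.3, -282.4, 102.6, -0.356, 0.06], [-329.3, -282.4, 102.6, -0.356, 0.06], [-329.3, -282.4, 102.6, -0.356, 0.06], [-329.3, -282.4, 102.6, -0.356, 0.06], [-329.3, -282.4, 102.6, -0.356, 0.06], [-329.3, -282.4, 102.6, -0.356, 0.06], [-329.3, -282.4, 102.6, -0.356, 0.06], [-329.3, -282.4, 102.6, -0.356, 0.06], [-329.3, -282.4, 102.6, -0.356, 0.06], [-329.3, -282.4, 102.6, -0.356, 0.06], [-329.3, -282.4, 102.6, -0.356, 0.06]]}' 40; python3 to.py .428 .2065 .018 1.571
```

```text
time: 2.6
ee_pos: [0.4277, 0.2077, 0.1203]
eef_rot: [-0.001, 1.0, 0.0, 0.0]
ft_force: [0.0, 0.2, 0.8]
width: 0.0603
grip_force: 0.0
[-0.0003 -0.0012  0.1023  0.0014]
t 2.6 tcp [0.4277 0.2077 0.1203] ang 1.572 tilt [0.    0.001] w 0.0603 g 0.0 F [0.  0.2 0.8] q [-0.72  0.09  0.18  1.98 -0.02  1.07  1.04]
```

In the tool's units: 0.102 m is 102, 0.09 m is 90.

```bash
python3 -m jog '{"rows": [[0, -1, 40, 0, 0.06], [0, -1, 70, 0, 0.06], [0, -1, 90, 0, 0.06], [0, -1, 102, 0, 0.06], [0, -1, 102, 0, 0.06], [0, -1, 102, 0, 0.06], [0, -1, 102, 0, 0.03], [0, -1, 102, 0, 0.03], [0, -1, 102, 0, 0.03], [0, -1, 102, 0, 0.03], [0, -1, 102, 0, 0.03]]}' 40; python3 to.py .428 .2065 .12 1.571 .636 .233 .12 1.64  .636 .233 .022 1.64
```

```text
time: 3.7
ee_pos: [0.4284, 0.206, 0.0185]
eef_rot: [-0.0, 1.0, 0.001, 0.0]
ft_force: [-0.7, 2.2, 5.7]
width: 0.0387
grip_force: 40.0
[ 0.0003  0.0006 -0.1015  0.0002]
[-0.2077  0.027  -0.1013 -0.0688]
[-0.2076  0.0269 -0.0033 -0.0688]
t 3.7 tcp [0.4284 0.206  0.0185] ang 1.571 tilt [0.001 0.001] w 0.0387 g 39.996867741137976 F [-0.7  2.2  5.7] q [-0.7   0.24  0.18  2.07 -0.06  0.84  1.07]
```

In the tool's units: -0.2077 m is -207.7, -0.2 m is -200.

```bash
python3 -m jog '{"rows": [[0, 0, -30, 0, 0.03], [0, 0, -70, 0, 0.03], [-40, 5, -80, 0, 0.03], [-85, 10, -80, -0.02, 0.03], [-130, 16, -80, -0.05, 0.03], [-170, 22, -80, -0.069, 0.03], [-200, 26, -80, -0.069, 0.03], [-207.7, 27, -80, -0.069, 0.03], [-207.7, 27, -80, -0.069, 0.03], [-207.7, 27, -50, -0.069, 0.03], [-207.7, 27, -20, -0.069, 0.03], [-207.7, 27, -20, -0.069, 0.03]]}'; python3 to.py  .636 .233 .022 1.64
```

```text
time: 4.9
ee_pos: [0.6313, 0.2315, 0.0334]
eef_rot: [-0.035, 0.999, -0.001, -0.004]
ft_force: [-1.2, -0.5, -3.1]
width: 0.0392
grip_force: 40.0
[-0.0049  0.0012  0.0114  0.0006]
t 4.9 tcp [0.6313 0.2315 0.0334] ang 1.641 tilt [-0.008 -0.003] w 0.0392 g 40.00021405838197 F [-1.2 -0.5 -3.1] q [-0.57  0.6   0.21  1.51 -0.14  1.05  1.31]
```

```bash
python3 -m jog '{"rows": [[0, 0, 0, 0, 0.03], [0, 0, 0, 0, 0.03]]}'; python3 to.py  .636 .233 .022 1.64
```

```text
time: 5.1
ee_pos: [0.6364, 0.2329, 0.0401]
eef_rot: [-0.035, 0.999, 0.001, 0.001]
ft_force: [0.4, 0.1, -2.9]
width: 0.0387
grip_force: 40.0
[0.0004 0.0001 0.0181 0.0001]
t 5.1 tcp [0.6364 0.2329 0.0401] ang 1.64 tilt [0.002 0.001] w 0.0387 g 40.00011969124898 F [ 0.4  0.1 -2.9] q [-0.57  0.59  0.21  1.51 -0.14  1.05  1.31]
```

In the tool's units: 0.0172 m is 17.2, 0.0165 m is 16.5.

```bash
python3 -m jog '{"rows": [[0, 0, 6, 0, 0.03], [0, 0, 11, 0, 0.03], [0, 0, 14, 0, 0.03], [0, 0, 15.5, 0, 0.03], [0, 0, 16.5, 0, 0.03], [0, 0, 17.2, 0, 0.03], [0, 0, 17.2, 0, 0.03], [0, 0, 17.2, 0, 0.03]]}'; python3 to.py  .636 .233 .022 1.64
```

```text
time: 5.9
ee_pos: [0.6358, 0.2325, 0.0218]
eef_rot: [-0.035, 0.999, 0.0, 0.0]
ft_force: [-3.7, -1.0, 6.1]
width: 0.0388
grip_force: 40.0
[-0.0002  0.0005 -0.0002 -0.0001]
t 5.9 tcp [0.6358 0.2325 0.0218] ang 1.64 tilt [0. 0.] w 0.0388 g 39.996760518261 F [-3.7 -1.   6.1] q [-0.57  0.61  0.21  1.52 -0.14  1.03  1.32]
```

In the tool's units: -0.1 m is -100, -0.06 m is -60.

```bash
python3 -m jog '{"rows": [[0, 0, 0, 0, 0.045], [0, 0, 0, 0, 0.06], [0, 0, 0, 0, 0.06], [0, 0, -20, 0, 0.06], [0, 0, -60, 0, 0.06], [0, 0, -100, 0, 0.06], [0, 0, -100, 0, 0.06]]}'; python3 to.py .4588 .0999 .10 1.571  .4588 .0999 .014 1.571
```

```text
time: 6.6
ee_pos: [0.639, 0.2335, 0.1274]
eef_rot: [-0.034, 0.999, 0.002, 0.005]
ft_force: [-0.1, 0.2, 0.1]
width: 0.0601
grip_force: 0.0
[ 0.1892 -0.121   0.0252  0.0687]
[ 0.19   -0.1213  0.1112  0.0687]
t 6.6 tcp [0.639  0.2335 0.1274] ang 1.64 tilt [0.009 0.004] w 0.0601 g 0.0 F [-0.1  0.2  0.1] q [-0.58  0.51  0.23  1.44 -0.12  1.2   1.3 ]
```

In the tool's units: 0.187 m is 187, -0.12 m is -120.

```bash
python3 -m jog '{"rows": [[187, -120, 20, 0.069, 0.055], [187, -120, 20, 0.069, 0.055], [187, -120, 20, 0.069, 0.055], [187, -120, 20, 0.069, 0.055], [187, -120, 20, 0.069, 0.055], [187, -120, 20, 0.069, 0.055], [187, -120, 20, 0.069, 0.055], [187, -120, 20, 0.069, 0.055], [187, -120, 20, 0.069, 0.055]]}' 35; python3 to.py .4588 .0999 .014 1.571
```

```text
time: 7.5
ee_pos: [0.4581, 0.1005, 0.1007]
eef_rot: [-0.0, 1.0, -0.0, 0.0]
ft_force: [0.2, 0.6, -0.6]
width: 0.0549
grip_force: 0.0
[-0.0006 -0.0006  0.0867  0.0008]
t 7.5 tcp [0.4581 0.1005 0.1007] ang 1.572 tilt [ 0. -0.] w 0.0549 g 0.0 F [ 0.2  0.6 -0.6] q [-0.57  0.1   0.27  2.02 -0.03  1.03  1.29]
```

```bash
python3 - <<'E'
from fit import *
for n in("top","scene"):
    c=cam(n);print(n,fit(c,"knob",(.636,.233),.003))
    if n=="scene": save("k1",cv2.convertScaleAbs(c["img"],alpha=1.3))
E
```

```text
top (array([0.6358, 0.2329, 0.0717]), np.float64(24.7), 323)
scene (array([0.6358, 0.2312, 0.1058]), np.float64(35.6), 530)
```

View pics/k1.png

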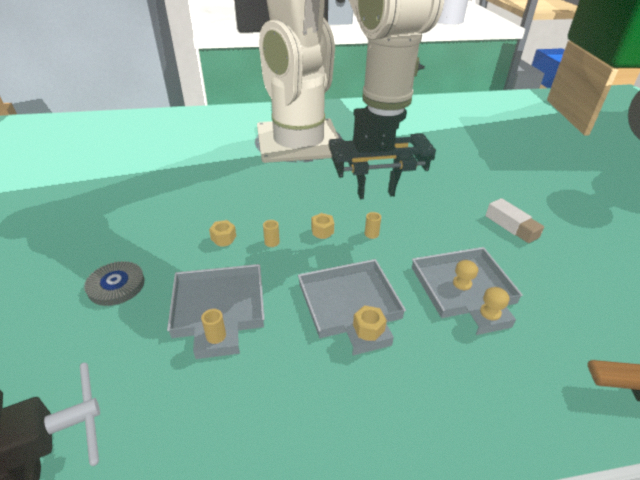

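The knob stands upright in its tray at (466, 275) and the gripper is over the sleeve at (373, 225). I'll grasp that sleeve next.

In the tool's units: 0.0865 m is 86.5, 0.082 m is 82.

```bash
python3 -m jog '{"rows": [[-0.5, -0.5, 30, 0, 0.055], [-0.5, -0.5, 55, 0, 0.055], [-0.5, -0.5, 72, 0, 0.055], [-0.5, -0.5, 82, 0, 0.055], [-0.5, -0.5, 86.5, 0, 0.055], [-0.5, -0.5, 86.5, 0, 0.055], [-0.5, -0.5, 86.5, 0, 0.02], [-0.5, -0.5, 86.5, 0, 0.02], [-0.5, -0.5, 86.5, 0, 0.02], [-0.5, -0.5, 86.5, 0, 0.02], [-0.5, -0.5, 86.5, 0, 0.02]]}' 35; python3 to.py .4588 .0999 .095 1.571  .58 -.212 .095 1.558  .58 -.212 .017 1.558
```

```text
time: 8.7
ee_pos: [0.4583, 0.0996, 0.0147]
eef_rot: [-0.0, 1.0, 0.0, 0.0]
ft_force: [-1.6, 0.8, 4.1]
width: 0.0313
grip_force: 35.0
[-0.0006  0.0003 -0.0803  0.    ]
[-0.1217 -0.3116 -0.0804  0.013 ]
[-0.1217 -0.3116 -0.0024  0.013 ]
t 8.7 tcp [0.4583 0.0996 0.0147] ang 1.571 tilt [0.001 0.001] w 0.0313 g 34.99969404190779 F [-1.6  0.8  4.1] q [-0.56  0.23  0.27  2.09 -0.08  0.83  1.33]
```

In the tool's units: -0.3116 m is -311.6, -0.295 m is -295.

```bash
python3 -m jog '{"rows": [[0, 0, -30, 0, 0.02], [0, 0, -70, 0, 0.02], [0, 0, -90, 0, 0.02], [-16, -40, -90, 0, 0.02], [-32, -80, -90, 0, 0.02], [-50, -125, -90, 0.01, 0.02], [-65, -170, -90, 0.01, 0.02], [-85, -215, -90, 0.013, 0.02], [-100, -260, -90, 0.013, 0.02], [-115, -295, -90, 0.013, 0.02], [-121.7, -311.6, -90, 0.013, 0.02], [-121.7, -311.6, -90, 0.013, 0.02]]}'; python3 -m jog '{"rows": [[0, 0, 0, 0, 0.02], [0, 0, 15, 0, 0.02], [0, 0, 35, 0, 0.02], [0, 0, 55, 0, 0.02], [0, 0, 70, 0, 0.02], [0, 0, 78, 0, 0.02], [0, 0, 78, 0, 0.02], [0, 0, 78, 0, 0.02]]}';python3 to.py .58 -.212 .0177 1.558
```

```text
time: 9.9
ee_pos: [0.5792, -0.2157, 0.1036]
eef_rot: [0.008, 1.0, -0.001, -0.001]
ft_force: [0.4, 0.3, -2.3]
width: 0.0312
grip_force: 35.0
time: 10.7
ee_pos: [0.58, -0.2122, 0.0267]
eef_rot: [0.006, 1.0, -0.0, 0.0]
ft_force: [1.3, 0.2, -0.3]
width: 0.031
grip_force: 35.0
[0.     0.0002 0.009  0.0001]
t 10.7 tcp [ 0.58   -0.2122  0.0267] ang 1.558 tilt [ 0.001 -0.   ] w 0.031 g 34.999558283016086 F [ 1.3  0.2 -0.3] q [-0.08  0.52  0.46  1.7  -0.27  0.98  2.03]
```

```bash
python3 -m jog '{"rows": [[0, 0, 4, 0, 0.02], [0, 0, 6, 0, 0.02], [0, 0, 7.5, 0, 0.02], [0, 0, 8.5, 0, 0.02], [0, 0, 9, 0, 0.02], [0, 0, 9, 0, 0.02]]}';python3 to.py .58 -.212 .0177 1.558
```

```text
time: 11.3
ee_pos: [0.5798, -0.2122, 0.0177]
eef_rot: [0.006, 1.0, 0.0, 0.0]
ft_force: [-3.0, 0.6, 4.6]
width: 0.0315
grip_force: 35.0
[-0.0002  0.0002  0.     -0.0001]
t 11.3 tcp [ 0.5798 -0.2122  0.0177] ang 1.558 tilt [0. 0.] w 0.0315 g 34.99960526358336 F [-3.   0.6  4.6] q [-0.07  0.54  0.45  1.71 -0.28  0.96  2.04]
```

Contact is light. I'll release, lift, and go to the second sleeve at (.4535, -.117).

```bash
python3 -m jog '{"rows": [[0, 0, 0, 0, 0.045], [0, 0, 0, 0, 0.055], [0, 0, 0, 0, 0.055], [0, 0, -20, 0, 0.055], [0, 0, -55, 0, 0.055], [0, 0, -85, 0, 0.055], [0, 0, -90, 0, 0.055], [40, 30, -90, 0, 0.055], [80, 60, -90, 0, 0.055], [126, 95, -90, -0.013, 0.055], [126, 95, -90, -0.013, 0.055], [126, 95, -90, -0.013, 0.055]]}'; python3 -m jog '{"rows": [[0, 0, 0, 0, 0.055], [0, 0, 0, 0, 0.055]]}';python3 to.py .4535 -.117 .014 1.571
python3 - <<'E'
from fit import *
for n in("top","scene"):
    c=cam(n);print(n,fit(c,"sleeve",(.58,-.212),.003))
    if n=="scene": save("s1",cv2.resize(cv2.convertScaleAbs(c["img"],alpha=1.3)[180:380,140:420],(700,500)))
E
```

```text
time: 12.5
ee_pos: [0.4542, -0.1144, 0.1071]
eef_rot: [-0.001, 1.0, 0.001, 0.0]
ft_force: [1.5, -1.1, -0.7]
width: 0.055
grip_force: 0.0
time: 12.7
ee_pos: [0.4559, -0.1166, 0.1073]
eef_rot: [0.0, 1.0, -0.0, 0.0]
ft_force: [0.9, 0.3, 1.1]
width: 0.055
grip_force: 0.0
[ 0.0025 -0.0004  0.0933 -0.0011]
t 12.7 tcp [ 0.4559 -0.1166  0.1073] ang 1.57 tilt [ 0.001 -0.001] w 0.055 g 0.0 F [0.9 0.3 1.1] q [-0.3   0.09  0.48  2.02 -0.05  1.04  1.77]Traceback (most recent call last):
  File "<stdin>", line 3, in <module>
  File "fit.py", line 20, in fit
    ok=[i for i in range(1,n) if st[i,4]>60]; i=min(ok,key=lambda i:np.hypot(*(ce[i]-28)))
                                                ~~~^^^^^^^^^^^^^^^^^^^^^^^^^^^^^^^^^^^^^^^
ValueError: min() iterable argument is empty
```

```bash
python3 - <<'E'
from fit import *
c=cam("scene");save("s1",cv2.resize(cv2.convertScaleAbs(c["img"],alpha=1.3)[180:380,140:420],(700,500)))
print(fit(c,"sleeve",(.58,-.212),.003))
E
```

```text
(array([ 0.5802, -0.214 ,  0.0864]), np.float64(29.7), 473)
```

View pics/s1.png

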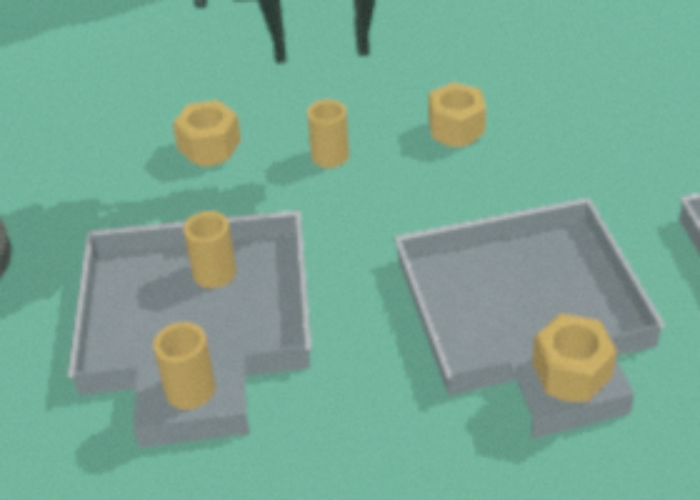

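The first sleeve stands upright in its tray, at crop pixel (210, 250). Now I'll grasp the second sleeve.

In the tool's units: 0.093 m is 93, 0.088 m is 88.

```bash
python3 -m jog '{"rows": [[2.5, -0.5, 30, 0, 0.055], [2.5, -0.5, 55, 0, 0.055], [2.5, -0.5, 75, 0, 0.055], [2.5, -0.5, 88, 0, 0.055], [2.5, -0.5, 93, 0, 0.055], [2.5, -0.5, 93, 0, 0.055], [2.5, -0.5, 93, 0, 0.02], [2.5, -0.5, 93, 0, 0.02], [2.5, -0.5, 93, 0, 0.02], [2.5, -0.5, 93, 0, 0.02], [2.5, -0.5, 93, 0, 0.02]]}' 35; python3 to.py .642 -.238 .095 1.558  .642 -.238 .017 1.558
```

```text
time: 13.9
ee_pos: [0.4528, -0.1161, 0.0147]
eef_rot: [-0.0, 1.0, 0.0, 0.0]
ft_force: [-1.4, -0.4, 4.1]
width: 0.0313
grip_force: 35.0
[-0.1892 -0.122  -0.0802  0.013 ]
[-0.1892 -0.122  -0.0022  0.013 ]
t 13.9 tcp [ 0.4528 -0.1161  0.0147] ang 1.571 tilt [0.001 0.   ] w 0.0313 g 35.000017611309886 F [-1.4 -0.4  4.1] q [-0.27  0.24  0.46  2.1  -0.15  0.83  1.85]
```

```bash
python3 -m jog '{"rows": [[0, 0, -30, 0, 0.02], [0, 0, -70, 0, 0.02], [0, 0, -90, 0, 0.02], [-35, -22, -90, 0, 0.02], [-70, -45, -90, 0, 0.02], [-105, -68, -90, 0.01, 0.02], [-140, -90, -90, 0.013, 0.02], [-170, -110, -90, 0.013, 0.02], [-185, -120, -90, 0.013, 0.02], [-189.2, -122, -90, 0.013, 0.02], [-189.2, -122, -90, 0.013, 0.02], [-189.2, -122, -90, 0.013, 0.02]]}'; python3 -m jog '{"rows": [[0, 0, 0, 0, 0.02], [0, 0, 15, 0, 0.02], [0, 0, 35, 0, 0.02], [0, 0, 55, 0, 0.02], [0, 0, 70, 0, 0.02], [0, 0, 78, 0, 0.02], [0, 0, 78, 0, 0.02], [0, 0, 78, 0, 0.02]]}';python3 to.py .642 -.238 .0177 1.558
```

```text
time: 15.1
ee_pos: [0.6409, -0.2373, 0.104]
eef_rot: [0.006, 1.0, 0.0, -0.0]
ft_force: [0.8, 0.5, -1.9]
width: 0.0312
grip_force: 35.0
time: 15.9
ee_pos: [0.642, -0.2383, 0.0268]
eef_rot: [0.006, 1.0, -0.0, 0.0]
ft_force: [-0.5, 0.2, -1.5]
width: 0.031
grip_force: 35.0
[ 0.      0.0003  0.0091 -0.    ]
t 15.9 tcp [ 0.642  -0.2383  0.0268] ang 1.558 tilt [ 0.001 -0.   ] w 0.031 g 35.000048289075494 F [-0.5  0.2 -1.5] q [-0.05  0.66  0.48  1.5  -0.33  1.06  2.07]
```

In the tool's units: 0.006 m is 6, 0.009 m is 9.

```bash
python3 -m jog '{"rows": [[0, 0, 4, 0, 0.02], [0, 0, 6, 0, 0.02], [0, 0, 7.5, 0, 0.02], [0, 0, 8.5, 0, 0.02], [0, 0, 9, 0, 0.02], [0, 0, 9, 0, 0.02]]}';python3 to.py .4385 -.006 .10 1.52
```

```text
time: 16.5
ee_pos: [0.6418, -0.238, 0.0178]
eef_rot: [0.006, 1.0, 0.0, 0.0]
ft_force: [-3.1, 2.4, 4.7]
width: 0.0312
grip_force: 35.0
[ 0.2062  0.2294 -0.0822  0.038 ]
t 16.5 tcp [ 0.6418 -0.238   0.0178] ang 1.558 tilt [0. 0.] w 0.0312 g 35.00001878477633 F [-3.1  2.4  4.7] q [-0.05  0.67  0.48  1.51 -0.34  1.04  2.07]
```

In the tool's units: 0.175 m is 175, 0.165 m is 165.

```bash
python3 -m jog '{"rows": [[0, 0, 0, 0, 0.045], [0, 0, 0, 0, 0.055], [0, 0, 0, 0, 0.055], [0, 0, -20, 0, 0.055], [0, 0, -55, 0, 0.055], [0, 0, -85, 0, 0.055], [0, 0, -90, 0, 0.055], [35, 35, -90, 0, 0.065], [70, 70, -90, 0.038, 0.068], [100, 105, -90, 0.038, 0.068], [130, 140, -90, 0.038, 0.068], [165, 175, -90, 0.038, 0.068]]}'; python3 -m jog '{"rows": [[41, 54.4, 5, 0, 0.068], [41, 54.4, 5, 0, 0.068], [41, 54.4, 5, 0, 0.068], [41, 54.4, 5, 0, 0.068]]}';python3 to.py .4385 -.006 .006 1.52
python3 - <<'E'
from fit import *
c=cam("scene");save("s2",cv2.resize(cv2.convertScaleAbs(c["img"],alpha=1.3)[180:380,140:420],(700,500)))
print(fit(c,"sleeve",(.58,-.212),.003),fit(c,"sleeve",(.642,-.238),.003))
E
```

```text
time: 17.7
ee_pos: [0.4777, -0.0595, 0.1066]
eef_rot: [0.025, 1.0, -0.0, -0.0]
ft_force: [-0.0, 1.6, 0.5]
width: 0.068
grip_force: 0.0
time: 18.1
ee_pos: [0.4409, -0.0047, 0.1022]
eef_rot: [0.025, 1.0, 0.0, 0.0]
ft_force: [0.6, -1.3, 0.5]
width: 0.0679
grip_force: 0.0
[ 0.0024 -0.0015  0.0962  0.0006]
t 18.1 tcp [ 0.4409 -0.0047  0.1022] ang 1.521 tilt [0. 0.] w 0.0679 g 0.0 F [ 0.6 -1.3  0.5] q [-0.54  0.02  0.45  2.09 -0.01  1.03  1.44]
(array([ 0.5797, -0.2142, -0.0465]), np.float64(34.8), 470) (array([ 0.6637, -0.2349, -0.245 ]), np.float64(208.9), 830)
```

View pics/s2.png

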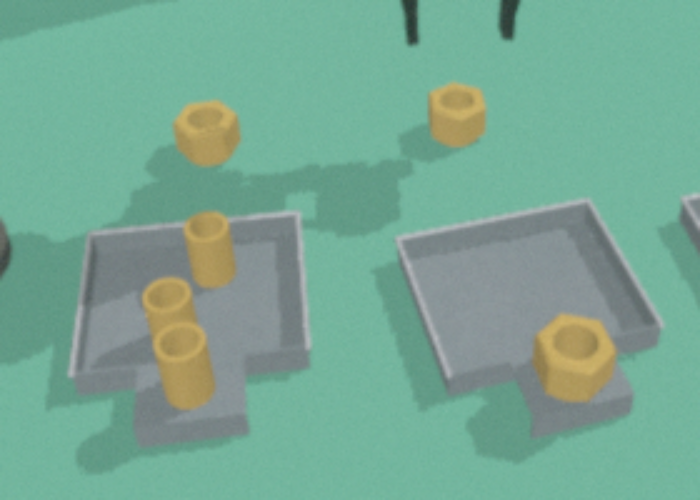

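Both sleeves are upright and apart, at crop (210, 250) and (168, 300). Next is the nut at crop (457, 115).

```bash
python3 -m jog '{"rows": [[2.5, -1.5, 30, 0, 0.068], [2.5, -1.5, 55, 0, 0.068], [2.5, -1.5, 75, 0, 0.068], [2.5, -1.5, 90, 0, 0.068], [2.5, -1.5, 95.5, 0, 0.068], [2.5, -1.5, 95.5, 0, 0.068], [2.5, -1.5, 95.5, 0, 0.035], [2.5, -1.5, 95.5, 0, 0.035], [2.5, -1.5, 95.5, 0, 0.035], [2.5, -1.5, 95.5, 0, 0.035], [2.5, -1.5, 95.5, 0, 0.035]]}' 45; python3 to.py .608 .016 .095 1.699  .608 .016 .01 1.699
```

```text
time: 19.25
ee_pos: [0.4386, -0.0057, 0.0072]
eef_rot: [0.025, 1.0, 0.0, 0.0]
ft_force: [-1.5, 0.4, 6.4]
width: 0.0459
grip_force: 44.9
[-0.1682  0.0303 -0.0876 -0.1789]
[-0.1681  0.0303 -0.0026 -0.1789]
t 19.25 tcp [ 0.4386 -0.0057  0.0072] ang 1.52 tilt [0.001 0.001] w 0.0459 g 44.93434910662472 F [-1.5  0.4  6.4] q [-0.51  0.19  0.45  2.17 -0.12  0.8   1.53]
```

```bash
python3 -m jog '{"rows": [[0, 0, -30, 0, 0.035], [0, 0, -70, 0, 0.035], [0, 0, -80, 0, 0.035], [-35, 5, -80, -0.05, 0.035], [-70, 12, -80, -0.1, 0.035], [-105, 19, -80, -0.15, 0.035], [-140, 25, -80, -0.179, 0.035], [-160, 29, -80, -0.179, 0.035], [-168, 30.3, -80, -0.179, 0.035], [-168, 30.3, -80, -0.179, 0.035], [-168, 30.3, -80, -0.179, 0.035]]}'; python3 -m jog '{"rows": [[0, 0, 0, 0, 0.035], [0, 0, 15, 0, 0.035], [0, 0, 35, 0, 0.035], [0, 0, 53, 0, 0.035], [0, 0, 65, 0, 0.035], [0, 0, 70, 0, 0.035], [0, 0, 70, 0, 0.035], [0, 0, 70, 0, 0.035]]}';python3 to.py .608 .016 .0102 1.699
```

```text
time: 20.35
ee_pos: [0.6063, 0.0154, 0.0861]
eef_rot: [-0.064, 0.998, -0.0, -0.001]
ft_force: [0.1, 0.4, -2.9]
width: 0.0454
grip_force: 44.9
time: 21.15
ee_pos: [0.6079, 0.0158, 0.0173]
eef_rot: [-0.064, 0.998, 0.0, 0.0]
ft_force: [0.7, 0.3, -2.6]
width: 0.0459
grip_force: 44.9
[-0.0001  0.0002  0.0071 -0.    ]
t 21.15 tcp [0.6079 0.0158 0.0173] ang 1.699 tilt [0.001 0.   ] w 0.0459 g 44.934453181922436 F [ 0.7  0.3 -2.6] q [-0.43  0.51  0.42  1.73 -0.25  0.95  1.78]
```

In the tool's units: 0.0072 m is 7.2, 0.0067 m is 6.7.

```bash
python3 -m jog '{"rows": [[0, 0, 3, 0, 0.035], [0, 0, 5, 0, 0.035], [0, 0, 6, 0, 0.035], [0, 0, 6.7, 0, 0.035], [0, 0, 7.2, 0, 0.035], [0, 0, 7.2, 0, 0.035]]}';python3 to.py .608 .016 .0102 1.699
```

```text
time: 21.75
ee_pos: [0.6075, 0.0158, 0.0103]
eef_rot: [-0.064, 0.998, 0.0, -0.0]
ft_force: [-3.8, 0.1, 6.8]
width: 0.0458
grip_force: 44.9
[-0.0005  0.0001  0.0001 -0.    ]
t 21.75 tcp [0.6075 0.0158 0.0103] ang 1.699 tilt [-0.  0.] w 0.0458 g 44.93640708737075 F [-3.8  0.1  6.8] q [-0.43  0.52  0.42  1.73 -0.25  0.94  1.79]
```

In the tool's units: -0.09 m is -90, -0.085 m is -85.

```bash
python3 -m jog '{"rows": [[0, 0, 0, 0, 0.055], [0, 0, 0, 0, 0.066], [0, 0, 0, 0, 0.066], [0, 0, -20, 0, 0.066], [0, 0, -55, 0, 0.066], [0, 0, -85, 0, 0.066], [0, 0, -90, 0, 0.066], [0, 0, -90, 0, 0.066]]}'; python3 to.py .4315 -.2167 .1 1.02
```

```text
time: 22.55
ee_pos: [0.6082, 0.0159, 0.1005]
eef_rot: [-0.064, 0.998, 0.0, 0.001]
ft_force: [-0.5, 0.4, -0.0]
width: 0.066
grip_force: 0.0
[ 2.050e-01 -2.081e-01 -1.000e-04  6.791e-01]
t 22.55 tcp [0.6082 0.0159 0.1005] ang 1.699 tilt [0.002 0.001] w 0.066 g 0.0 F [-0.5  0.4 -0. ] q [-0.46  0.41  0.45  1.67 -0.2   1.1   1.75]
```

In the tool's units: -0.208 m is -208, 0.205 m is 205.

```bash
python3 -m jog '{"rows": [[205, -208, 0, 0.679, 0.068], [205, -208, 0, 0.679, 0.068], [205, -208, 0, 0.679, 0.068], [205, -208, 0, 0.679, 0.068], [205, -208, 0, 0.679, 0.068], [205, -208, 0, 0.679, 0.068], [205, -208, 0, 0.679, 0.068], [205, -208, 0, 0.679, 0.068], [205, -208, 0, 0.679, 0.068], [205, -208, 0, 0.679, 0.068]]}'; python3 to.py .4315 -.2167 .006 1.02
python3 - <<'E'
from fit import *
c=cam("scene");save("s3",cv2.resize(cv2.convertScaleAbs(c["img"],alpha=1.3)[180:380,140:420],(700,500)))
print(fit(c,"nut",(.608,.016),.003),fit(c,"nut",(.4315,-.2167)))
E
```

```text
time: 23.55
ee_pos: [0.4313, -0.2156, 0.0991]
eef_rot: [0.271, 0.963, -0.0, -0.0]
ft_force: [0.9, 0.0, 0.0]
width: 0.0681
grip_force: 0.0
[-0.0008 -0.0008  0.0931  0.0022]
t 23.55 tcp [ 0.4313 -0.2156  0.0991] ang 1.022 tilt [-0.001 -0.   ] w 0.0681 g 0.0 F [0.9 0.  0. ] q [-0.3   0.15  0.73  2.01 -0.11  1.03  1.5 ]
(array([ 0.6071,  0.0141, -0.0679]), np.float64(56.9), 635) (array([ 0.4329, -0.2177,  0.3084]), np.float64(54.1), 506)
```

View pics/s3.png

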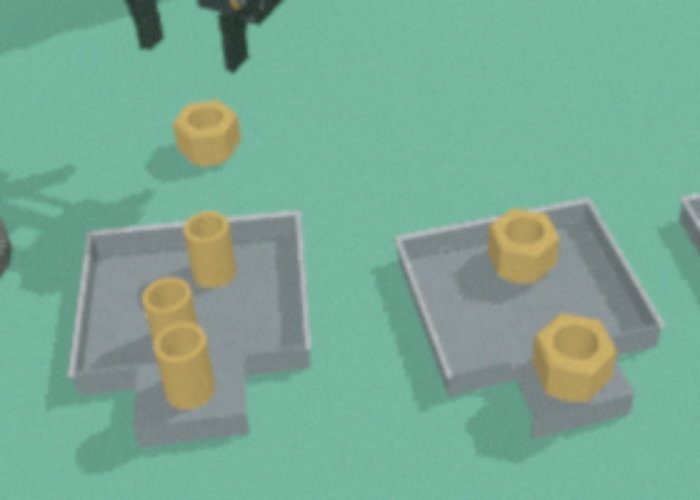

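Nut A stands upright in its tray at crop (523, 245). I'll grasp the last nut, at crop (207, 132).

In the tool's units: 0.0925 m is 92.5, 0.087 m is 87.

```bash
python3 -m jog '{"rows": [[-0.5, -0.8, 30, -0.04, 0.068], [-0.5, -0.8, 55, -0.04, 0.068], [-0.5, -0.8, 75, -0.04, 0.068], [-0.5, -0.8, 87, -0.04, 0.068], [-0.5, -0.8, 92.5, -0.04, 0.068], [-0.5, -0.8, 92.5, -0.04, 0.068], [-0.5, -0.8, 92.5, -0.04, 0.05], [-0.5, -0.8, 92.5, -0.04, 0.046], [-0.5, -0.8, 92.5, -0.04, 0.035], [-0.5, -0.8, 92.5, -0.04, 0.035], [-0.5, -0.8, 92.5, -0.04, 0.035], [-0.5, -0.8, 92.5, -0.04, 0.035]]}' 45; python3 to.py .677 .001 .095 1.699  .677 .001 .01 1.699
```

```text
time: 24.8
ee_pos: [0.4315, -0.2174, 0.0076]
eef_rot: [0.252, 0.968, 0.0, 0.001]
ft_force: [0.5, 3.4, 6.1]
width: 0.0463
grip_force: 44.4
[-0.1075  0.3106 -0.087  -0.6387]
[-0.1074  0.3105 -0.002  -0.6387]
t 24.8 tcp [ 0.4315 -0.2174  0.0076] ang 1.06 tilt [0.001 0.   ] w 0.0463 g 44.36288719291042 F [0.5 3.4 6.1] q [-0.23  0.32  0.68  2.07 -0.27  0.83  1.67]
```

```bash
python3 -m jog '{"rows": [[0, 0, -30, 0, 0.035], [0, 0, -70, 0, 0.035], [0, 0, -90, 0, 0.035], [-15, 45, -90, -0.1, 0.035], [-30, 90, -90, -0.2, 0.035], [-45, 135, -90, -0.3, 0.035], [-60, 180, -90, -0.4, 0.035], [-76, 220, -90, -0.5, 0.035], [-90, 260, -90, -0.6, 0.035], [-100, 290, -90, -0.639, 0.035], [-107.5, 310.6, -90, -0.639, 0.035], [-107.5, 310.6, -90, -0.639, 0.035]]}'; python3 -m jog '{"rows": [[0, 0, 0, 0, 0.035], [0, 0, 0, 0, 0.035]]}';python3 to.py .677 .001 .0185 1.699
```

```text
time: 26.0
ee_pos: [0.6773, 0.0043, 0.0955]
eef_rot: [-0.066, 0.998, 0.0, -0.001]
ft_force: [-1.1, 0.4, -3.5]
width: 0.0461
grip_force: 44.4
time: 26.2
ee_pos: [0.6755, -0.0006, 0.0967]
eef_rot: [-0.063, 0.998, -0.0, -0.001]
ft_force: [0.0, -0.8, -4.3]
width: 0.0463
grip_force: 44.4
[-0.0018  0.0015  0.0782 -0.0015]
t 26.2 tcp [ 6.755e-01 -6.000e-04  9.670e-02] ang 1.697 tilt [-0.001 -0.001] w 0.0463 g 44.37050076259766 F [ 0.  -0.8 -4.3] q [-0.4   0.56  0.47  1.48 -0.27  1.16  1.81]
```

In the tool's units: 0.078 m is 78, 0.077 m is 77.

```bash
python3 -m jog '{"rows": [[0, 0, 0, 0, 0.035], [0, 0, 15, 0, 0.035], [0, 0, 35, 0, 0.035], [0, 0, 53, 0, 0.035], [0, 0, 67, 0, 0.035], [0, 0, 77, 0, 0.035], [0, 0, 78, 0, 0.035], [0, 0, 78, 0, 0.035], [0, 0, 78, 0, 0.035]]}';python3 to.py .677 .001 .0106 1.699
```

```text
time: 27.1
ee_pos: [0.677, 0.0007, 0.02]
eef_rot: [-0.064, 0.998, 0.0, 0.001]
ft_force: [-0.2, -0.7, -3.5]
width: 0.046
grip_force: 44.4
[ 0.      0.0003  0.0094 -0.0001]
t 27.1 tcp [0.677  0.0007 0.02  ] ang 1.699 tilt [0.001 0.   ] w 0.046 g 44.370493726819404 F [-0.2 -0.7 -3.5] q [-0.39  0.65  0.44  1.53 -0.31  1.03  1.84]
```

```bash
python3 -m jog '{"rows": [[0, 0, 4, 0, 0.035], [0, 0, 6, 0, 0.035], [0, 0, 7.5, 0, 0.035], [0, 0, 8.8, 0, 0.035], [0, 0, 9.4, 0, 0.035], [0, 0, 9.4, 0, 0.035]]}';python3 to.py .677 .001 .0106 1.699
```

```text
time: 27.7
ee_pos: [0.6764, 0.0008, 0.0107]
eef_rot: [-0.064, 0.998, 0.0, -0.0]
ft_force: [-6.5, 0.3, 7.0]
width: 0.0462
grip_force: 44.4
[-0.0006  0.0001  0.0001 -0.    ]
t 27.7 tcp [0.6764 0.0008 0.0107] ang 1.699 tilt [-0.     0.001] w 0.0462 g 44.39151347374718 F [-6.5  0.3  7. ] q [-0.38  0.66  0.44  1.53 -0.31  1.02  1.84]
```

Light contact again. I'll release, lift, and retreat toward the base.

In the tool's units: -0.2 m is -200, 0.2 m is 200.

```bash
python3 -m jog '{"rows": [[0, 0, 0, 0, 0.055], [0, 0, 0, 0, 0.066], [0, 0, 0, 0, 0.066], [0, 0, -20, 0, 0.066], [0, 0, -55, 0, 0.066], [0, 0, -100, 0, 0.066], [0, 0, -150, 0, 0.066], [0, 0, -200, 0, 0.066], [50, 0, -200, 0, 0.066], [100, 0, -200, 0, 0.066], [150, 0, -200, 0, 0.066], [200, 0, -200, 0, 0.066]]}';  python3 -m jog '{"rows": [[50, 0, 0, 0, 0.066], [50, 40, 0, 0, 0.066], [50, 40, 0, 0, 0.066]]}'
python3 - <<'E'
from fit import *
c=cam("scene");save("f1",cv2.convertScaleAbs(c["img"],alpha=1.3))
t=cam("top");save("f2",cv2.resize(cv2.convertScaleAbs(t["img"],alpha=1.5)[110:290,90:560],(780,300)))
E
```

```text
time: 28.9
ee_pos: [0.4763, -0.0251, 0.2093]
eef_rot: [-0.064, 0.998, 0.0, 0.0]
ft_force: [-0.3, -0.7, 1.8]
width: 0.066
grip_force: 0.0
time: 29.2
ee_pos: [0.4222, 0.0122, 0.2103]
eef_rot: [-0.066, 0.998, 0.002, 0.001]
ft_force: [0.2, -0.6, 1.2]
width: 0.0662
grip_force: 0.0
```

View pics/f1.png

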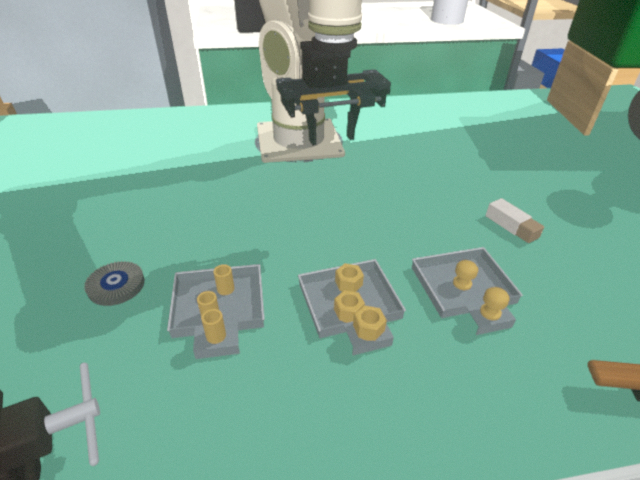

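View pics/f2.png

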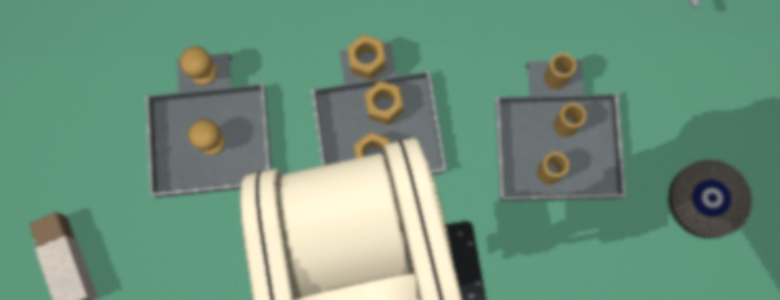

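All five stand upright and apart in the right trays: sleeves at (224, 279) and (207, 305), nuts at (349, 277) and (348, 306), and the knob at (466, 275). The wheel and the bar haven't moved.

```bash
python3 -c "
from bench import r
print(r.close_job())"
```

```text
the job is handed in; nothing more can be done
None
```

The job is handed in: all five fittings stand upright in the trays of their kind without touching each other, the wire wheel and compound bar are untouched, and it took about 30 s of the 112 s.

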